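# Mesh the reamer onto the citrus press

## Task

Fit the green reamer onto the splined drive shaft of the citrus press: push it down gently while rocking it until the teeth mesh, and seat it fully home. Turn it, with the shaft, so that its black wiper arm points over the spout, and let go. Never force the reamer onto the shaft, and leave the jar, mug, lemon and garlic where they are.

Things in the scene. Friction and masses are not known exactly. Their poses are not given: they have to be found in the camera images.
- press: citrus press, fixed to the worktop: white motor housing and steel juice bowl, 128 mm across and 62 mm high to the bowl's rim. Origin under its centre, z up, the spout points along its -x.
- seat (a point): centre of the top face of the white pedestal (44 mm across, 66 mm above the worktop) inside the bowl, from which the upright steel drive shaft rises; axes as the press. Home, the reamer's underside rests here; unmeshed, it is stopped teeth on teeth with its underside about 14 mm above, or 9 mm with the shaft pressed down to its stop.
- shaft_top (a point): centre of the drive shaft's nose, 29 mm above the seat. The shaft has six flat-topped teeth (5 mm wide, 30 mm across) up to 16 mm high, then a smooth round pilot 20 mm across with a tapered nose. It starts at an angle that no reading tells and turns stiffly (0.12 N m), staying where left. It is sprung: it sinks from 3 N, up to 5 mm at 8 N, then stops hard, and springs up again when the teeth mesh.
- spout (a point): lip of the press's open steel spout (24 mm wide), 83 mm from the shaft's axis
- reamer_mid (a point): green reamer, loose, upright on the worktop, 120 g: its centre, 37 mm above its underside. Smooth round skirt 51 mm across up to 48 mm high, gripped here; fluted dome above, 74 mm high in all. z up; a black wiper arm (8 mm wide, 3 to 9 mm above the underside, reaching 48 mm from the axis) points along -x: grip across y, clear of the arm.
- reamer_bore (a point): centre of the reamer's underside, the mouth of its bore (33 mm across, open 36 mm deep). Six inner teeth 60 degrees apart (23 mm across their tips, 2 to 14 mm above the underside) fit between the shaft's teeth with about 5 degrees of play either way and 1 mm sideways, so it meshes once in every 60 degrees of turn. A push of 5 N is enough; above 50 N the teeth are damaged.
- wiper_tip (a point): outer end of the reamer's wiper arm
- jar_mid (a point): glass jar with a dark lid, 65 mm across, 86 mm high: its centre; a bystander
- mug_mid (a point): green and white mug, 78 mm across, 101 mm high: its middle; a bystander
- lemon_mid (a point): lemon, 72 mm long, 58 mm high: its centre; a bystander
- garlic_mid (a point): garlic bulb, 56 mm: its centre; a bystander
- reamer: the reamer as a whole; origin at the centre of its underside, axes as its centre's

How it is judged:
By the outcome, as a careful person would: the job done as asked, in the order asked, and still so for the second after the job is handed in, with the robot touching nothing.
It also fails if it takes over 51 s, if anything falls off the work surface, if the arm or the gripper's body presses on something with over 40 N, if the wrist force passes 120 N, or if a joint passes its speed limit or range.

## Robot

A 7-joint arm with a two-finger parallel gripper is mounted at the origin on a cart in front of the work surface, level with it; the furniture and walls round the work are solid. World frame = base frame: x ahead of the robot, y to its left, z up, the work surface at z = 0. Lengths are in m, angles in degrees, forces in N, time in s.
With the tool pointing down it reaches from about 0.425 to 0.925 m from the base axis. Payload 6.8 kg.
Tool frame: the origin (TCP) lies on the centre line of the jaws, within the pads' length; the fingertips stand r.nose_length ahead of it and the grasp point (between the pads) lies 5 mm behind it (r.nose_length is the distance from the TCP to the fingertips, in m); z points along the fingers, y is the direction in which the jaws open and shut (so a half turn about z gives the same grasp; the last joint's range is limited). The gripper opens to 88 mm and grips with 3 to 60 N. Pads are 20 mm wide; open, the fingers measure 115 mm over their backs; the gripper's body (75 mm by 178 mm) begins 61 mm behind the grasp point.
Start: joints at [63.879, 27.33, 1.283, 89.118, -0.659, 63.558, -4.761], TCP at [0.23, -0.635, 0.237] pointing down, gripper open.
Joint ranges: [-169.35, 169.35], [-19.33, 120.38], [-80.79, 83.38], [13.8, 139.57], [-78.32, 258.32], [9.67, 109.79], [-169.56, 169.56]. Speed limits (degrees/s): [136.94, 136.94, 180, 180, 180, 180, 180].

## Interface

Orientations are given as [roll, pitch, yaw] about the fixed x, y, z axes, in that order (R = Rz(yaw) Ry(pitch) Rx(roll)).
In Python, from rig import status, get_image, r, nets gives the robot as it stands. The module is installed in compiled form; this text tells all that it offers.
- The arm moves only by the tool servo_tool, never from a script. Its argument "plan" is a list of rows, each an object of numbers: "hand": the closure, from 0 (fully open) to 1 (shut); "tx", "ty", "tz": the shift along the tool's x, y, z in mm; "twist": the turn about the tool's z in rad. In form: [{"hand": .., "tx": .., "ty": .., "tz": .., "twist": ..}, ...]. A call has 1 to 5 rows; each row is the pose to reach, as a shift and turn from the pose commanded when the call began, along the tool's axes at that moment; what a row does not reach only later rows make up. A row lasts 1/12 s, in which the tool goes at most 41.7 mm and 7.16 degrees, less where a joint would pass 70% of its speed; a pose out of reach is approached as far as the arm can. A call with a gripper value outside its range is refused whole. The fingers move at their own pace and stop on an object; the grip force is fixed at half the most. Time passes only in rows, so rows that repeat a pose let the fingers close. It gives the time, the measured TCP pose, the force and the opening at its end, in the units of the state.
- status.get_obs(): the state, without advancing time (a new reading comes with each control period).
- get_image(name): name is "scene" or "top" or "wrist"; returns a dict with "pixels" (420x560x3 uint8, red, green, blue), "fx", "fy", "cx", "cy" (pixels), "R" (3x3) and "t" (3): a world point X has camera coordinates R X + t; the wrist camera has in their place "T_tool_cam" (4x4, takes a point from camera to tool coordinates, whose origin is the TCP and whose axes are the flange's). Camera axes: x right, y down, z forward; pixel columns grow to the right and rows downward; lengths in m; the calibration is good to about 2 mm. A picture is of the moment at which its call begins: read the wrist's pose just before it. There is no depth.
- r.job_done(): hands the job in, once; it reports no verdict.
Trained networks look in a picture, given as the dict that the camera call returned (one of the last four; its "shot" number tells which), for a name from the list of things; names that differ only in an ending like _2 or _b are one class to them, and where a whole thing is asked for, a point or a joint stands for the part that bears it (a point fixed in the world has none). Each returns a list of dicts, best first, with "score" (0 to 1); they miss things now and then, are a little off and sometimes report something else, mostly with a low value. They report only what shows in the picture. A call takes as long as a camera call.
- nets.spot_in(picture, query): "centre" ([x, y, z] in m, in the coordinates of the camera as it stood for that picture, good to about 4 mm: the middle of the surface that is visible of it).
The state is a dict: "time": time; "q": joint angles; "dq": joint speeds; "joint_efforts": joint torques, N m; "tcp_pos": TCP position; "tcp_rot": TCP orientation; "ft_force": force on the tool from outside, world axes, zero at the start; "moment": the same for the moment, N m; "width": finger opening in m.
Only numpy, scipy, OpenCV 4.12 (cv2) and the standard library are available. Lean on these libraries where they do the work, as an engineer would, in place of code of your own. Each camera call takes 0.05 s, during which the arm holds its last target.

## Working session

There is one attempt and no reset: what is moved stays moved. The work goes in short steps, Python scripts to look and compute and a tool call to move; the robot and the scene stay as the last step left them, time stands still between calls to the robot, and variables do not carry over. Pictures are saved under pics/ and viewed, and the job is handed in when it is done.

Besides the shell and the picture viewer there is one more tool, called after "Request:" in YAML: its name, and indented under it one key for each argument. servo_tool: Moves the arm, as the interface text tells. Its arguments: {"type":"object","properties":{"plan":{"type":"array","items":{"type":"object","properties":{"hand":{"type":"number"},"tx":{"type":"number"},"ty":{"type":"number"},"tz":{"type":"number"},"twist":{"type":"number"}}}}},"required":["plan"]}

```bash
mkdir -p pics; ls; cat > h.py <<'E'
import numpy as np, cv2
from rig import status, get_image, r, nets
from scipy.spatial.transform import Rotation as Ro
def save(p,n):
    cv2.imwrite('pics/'+n+'.png',p['pixels'][:,:,::-1])
def toolT():
    s=status.get_obs(); T=np.eye(4); T[:3,:3]=Ro.from_euler('xyz',s['tcp_rot'],degrees=True).as_matrix(); T[:3,3]=s['tcp_pos']; return T
def cam2w(p,c,T=None):
    c=np.array(c)
    if 'R' in p and 'T_tool_cam' not in p: return np.array(p['R']).T@(c-np.array(p['t']))
    return (T@np.array(p['T_tool_cam'])@np.r_[c,1])[:3]
def px(p,c):
    return (p['fx']*c[0]/c[2]+p['cx'],p['fy']*c[1]/c[2]+p['cy'])
E
python3 - <<'E'
from h import *
print(status.get_obs(), r.nose_length)
for n in ['scene','top']:
    p=get_image(n); save(p,n+'0')
    for q in ['press','seat','shaft_top','spout','reamer_mid','reamer_bore','wiper_tip','jar_mid','mug_mid','lemon_mid','garlic_mid','reamer']:
        for d in nets.spot_in(p,q)[:2]:
            print(n,q,round(d['score'],2),np.round(cam2w(p,d['centre']),4),np.round(px(p,d['centre'])))
E
```

```text
pics
{'time': 0.0, 'q': array([63.87820823, 27.37556404,  1.28043331, 89.17677478, -0.65759146,
       63.55692531, -4.76198577]), 'dq': array([ 0.05871549, -0.03797139,  0.03520236, -0.02558617,  0.08204232,
       -0.17423787,  0.1461152 ]), 'joint_efforts': array([ 2.64891605e-04, -5.82851923e+01,  1.53477151e+00, -2.72608745e+01,
       -5.42841246e-02,  1.67312741e-02,  1.30178596e-04]), 'tcp_pos': array([ 0.22985331, -0.63406091,  0.23569589]), 'tcp_rot': array([-1.79898479e+02,  8.92225175e-03,  1.99288457e+01]), 'ft_force': array([ 0.16845567,  1.05750018, -0.26530112]), 'moment': array([-0.02240925, -0.03950535,  0.01068493]), 'width': 0.08771035179850459} 0.014
scene press 0.57 [0.5355 0.1266 0.0469] [235. 269.]
scene seat 0.59 [0.5374 0.13   0.0454] [233. 270.]
scene shaft_top 0.81 [0.5361 0.1231 0.0426] [236. 269.]
scene shaft_top 0.19 [0.7299 0.1942 0.0746] [152. 225.]
scene spout 0.76 [0.5393 0.1282 0.048 ] [233. 268.]
scene reamer_mid 0.65 [ 0.5211 -0.1136  0.047 ] [318. 212.]
scene reamer_bore 0.6 [ 0.5193 -0.116   0.0444] [320. 212.]
scene wiper_tip 0.69 [ 0.5143 -0.
[... 416 characters left out ...]
aft_top 0.36 [0.5424 0.1158 0.0479] [204. 240.]
top spout 0.79 [0.5422 0.1146 0.0477] [205. 240.]
top reamer_mid 0.62 [ 0.5264 -0.122   0.0611] [315. 246.]
top reamer_bore 0.72 [ 0.5278 -0.1242  0.0573] [316. 245.]
top wiper_tip 0.87 [ 0.5282 -0.1227  0.0613] [315. 245.]
top wiper_tip 0.21 [0.5424 0.1144 0.0474] [205. 240.]
top jar_mid 0.65 [0.7427 0.1799 0.0855] [173. 145.]
top jar_mid 0.34 [0.5352 0.1137 0.0467] [205. 243.]
top mug_mid 0.75 [0.5428 0.1164 0.0442] [204. 240.]
top mug_mid 0.7 [ 0.7484 -0.1914  0.0563] [344. 145.]
top lemon_mid 0.7 [ 0.7731 -0.0705  0.045 ] [289. 136.]
top garlic_mid 0.95 [0.7808 0.051  0.0397] [235. 134.]
top reamer 0.95 [ 0.5247 -0.1203  0.0599] [314. 247.]
```

View pics/scene0.png

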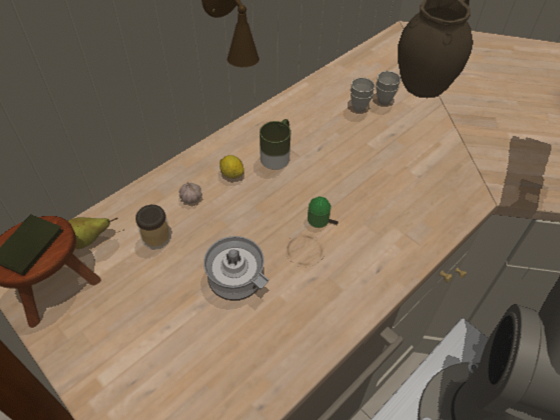

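View pics/top0.png

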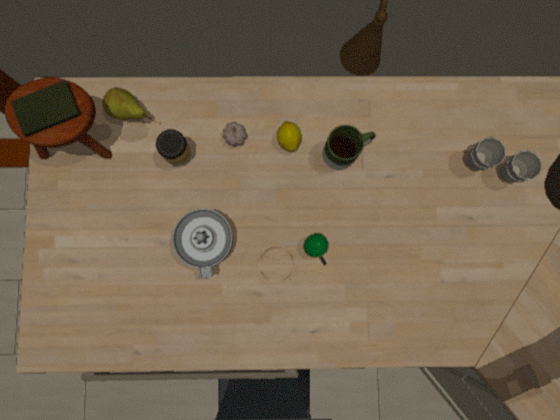

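```bash
python3 - <<'E'
import cv2
a=cv2.imread('pics/top0.png')
cv2.imwrite('pics/c1.png',cv2.resize(a[180:300,140:260],None,fx=5,fy=5,interpolation=cv2.INTER_CUBIC))
cv2.imwrite('pics/c2.png',cv2.resize(a[190:300,260:370],None,fx=5,fy=5,interpolation=cv2.INTER_CUBIC))
E
```

```text
(no output)
```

View pics/c1.png

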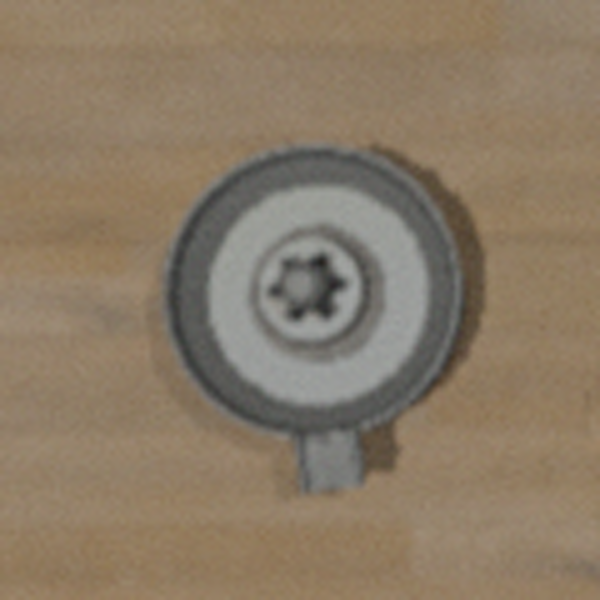

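View pics/c2.png

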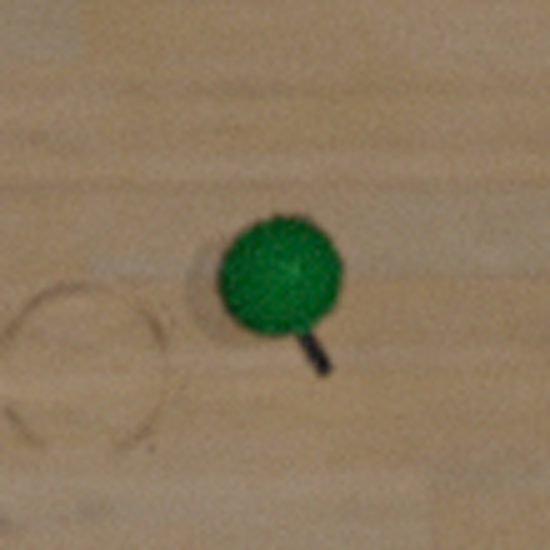

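```bash
cat >> h.py <<'E'
def p2w(p,u,v,z,T=None):
    d=np.array([(u-p['cx'])/p['fx'],(v-p['cy'])/p['fy'],1.])
    if 'T_tool_cam' in p:
        M=T@np.array(p['T_tool_cam']); o=M[:3,3]; D=M[:3,:3]@d
    else:
        R=np.array(p['R']); o=-R.T@np.array(p['t']); D=R.T@d
    return o+D*(z-o[2])/D[2]
def w2p(p,X,T=None):
    X=np.array(X)
    if 'T_tool_cam' in p:
        M=np.linalg.inv(T@np.array(p['T_tool_cam'])); c=M[:3,:3]@X+M[:3,3]
    else: c=np.array(p['R'])@X+np.array(p['t'])
    return np.array(px(p,c))
E
python3 - <<'E'
from h import *
p=get_image('top')
print(p['fx'],p['fy'],p['cx'],p['cy'],np.array(p['R']).round(3),p['t'])
cr=lambda u,v,x,y:(x+(u+.5)/5-.5,y+(v+.5)/5-.5)
for nm,u,v,z in [('rimcentre',313,290,.062),('shaftnose',304,285,.095),('spoutlip',333,490,.05),('rimL',165,290,.062),('rimR',462,290,.062)]:
    print(nm,p2w(p,*cr(u,v,140,180),z).round(4))
for nm,u,v,z in [('dome(r skirt)',281,275,.048),('tip',325,372,.006),('armroot',303,333,.006)]:
    print(nm,p2w(p,*cr(u,v,260,190),z).round(4))
w=get_image('wrist'); print(w['T_tool_cam'],w['fx'])
E
```

```text
452.9291980051801 452.9291980051801 277.64504140080743 212.07654720225452 [[-0.012 -1.     0.021]
 [-0.991  0.009 -0.133]
 [ 0.133 -0.022 -0.991]] [-0.03738535  0.60288537  0.95563752]
rimcentre [0.5462 0.1182 0.062 ]
shaftnose [0.5457 0.1172 0.095 ]
spoutlip [0.4617 0.1106 0.05  ]
rimL [0.5468 0.1809 0.062 ]
rimR [0.5456 0.0549 0.062 ]
dome(r skirt) [ 0.5297 -0.1252  0.048 ]
tip [ 0.4885 -0.1485  0.006 ]
armroot [ 0.506 -0.139  0.006]
[[ 7.82009941e-04 -9.53403731e-01 -3.01696394e-01  8.24575002e-02]
 [ 9.99999628e-01  8.55371587e-04 -1.11054732e-04 -6.43316473e-04]
 [ 3.63942519e-04 -3.01696194e-01  9.53404045e-01 -1.48247127e-01]
 [ 0.00000000e+00  0.00000000e+00  0.00000000e+00  1.00000000e+00]] 303.932056359207
```

```bash
cat >> h.py <<'E'
def delta(xyz,yaw):
    T=toolT(); d=T[:3,:3].T@(np.array(xyz)-T[:3,3])*1000
    y0=status.get_obs()['tcp_rot'][2]; tw=-(yaw-y0)  # tool z down
    tw=(tw+180)%360-180
    print('delta mm',d.round(1),'twist rad',round(np.deg2rad(tw),4))
E
python3 - <<'E'
from h import *
delta([.53,-.125,.17],29.6)
E
```

```text
delta mm [ 455.6 -376.9   66.6] twist rad -0.1688
```

Request:
servo_tool:
  plan:
    - {"hand": 0, "tx": 35, "ty": -18, "tz": 0, "twist": -0.1}
    - {"hand": 0, "tx": 65, "ty": -44, "tz": 0, "twist": -0.168}
    - {"hand": 0, "tx": 95, "ty": -70, "tz": 0, "twist": -0.168}
    - {"hand": 0, "tx": 125, "ty": -96, "tz": 0, "twist": -0.168}
    - {"hand": 0, "tx": 155, "ty": -122, "tz": 0, "twist": -0.168}

```text
time: 1.82
tcp_pos: [0.3348, -0.4655, 0.2368]
tcp_rot: [180.0, -0.0, 29.5]
ft_force: [1.3, -0.4, -0.1]
width: 0.0873
```

```bash
python3 - <<'E'
from h import *
delta([.53,-.125,.17],29.6)
E
```

```text
delta mm [ 337.7 -200.    66.7] twist rad -0.0011
```

Request:
servo_tool:
  plan:
    - {"hand": 0, "tx": 34, "ty": -20, "tz": 0, "twist": 0}
    - {"hand": 0, "tx": 68, "ty": -40, "tz": 0, "twist": 0}
    - {"hand": 0, "tx": 102, "ty": -60, "tz": 0, "twist": 0}
    - {"hand": 0, "tx": 136, "ty": -80, "tz": 0, "twist": 0}
    - {"hand": 0, "tx": 170, "ty": -100, "tz": 0, "twist": 0}

```text
time: 2.23
tcp_pos: [0.4334, -0.2946, 0.237]
tcp_rot: [180.0, -0.0, 29.5]
ft_force: [0.4, 0.1, -0.2]
width: 0.0877
```

Request:
servo_tool:
  plan:
    - {"hand": 0, "tx": 34, "ty": -20, "tz": 13, "twist": 0}
    - {"hand": 0, "tx": 68, "ty": -40, "tz": 26, "twist": 0}
    - {"hand": 0, "tx": 102, "ty": -60, "tz": 40, "twist": 0}
    - {"hand": 0, "tx": 136, "ty": -80, "tz": 53, "twist": 0}
    - {"hand": 0, "tx": 168, "ty": -100, "tz": 66, "twist": 0}

```text
time: 2.65
tcp_pos: [0.5306, -0.1245, 0.1704]
tcp_rot: [180.0, -0.0, 29.6]
ft_force: [1.5, -0.4, 0.6]
width: 0.0875
```

```bash
python3 - <<'E'
from h import *
delta([.53,-.125,.17],29.6)
T=toolT(); p=get_image('wrist'); save(p,'w1'); np.save('T1.npy',T)
for q in ['reamer','reamer_mid','wiper_tip','reamer_bore']:
    for d in nets.spot_in(p,q)[:2]: print(q,round(d['score'],2),cam2w(p,d['centre'],T).round(4),np.round(px(p,d['centre'])))
print(w2p(p,[.5297,-.1252,.074],T),w2p(p,[.4885,-.1485,.006],T), status.get_obs()['ft_force'])
E
```

```text
delta mm [-0.8  0.1  0.4] twist rad -0.0008
reamer 0.55 [ 0.5366 -0.1172  0.06  ] [273. 202.]
reamer_mid 0.75 [ 0.5368 -0.12    0.0657] [276. 205.]
wiper_tip 0.92 [ 0.5368 -0.117   0.0636] [273. 203.]
reamer_bore 0.79 [ 0.5391 -0.1216  0.0598] [279. 202.]
[276.95428447 217.76523634] [276.61762131 238.31153943] [-0.17772296  0.13600411 -0.04233021]
```

View pics/w1.png

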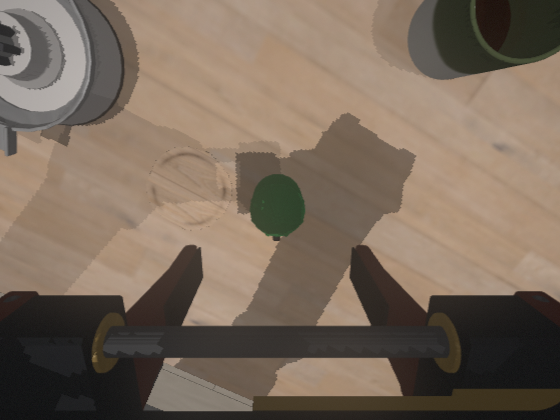

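```bash
python3 - <<'E'
from h import *
T=np.load('T1.npy'); p=get_image('wrist'); px_=p['pixels'].astype(int)
g=(px_[...,1]>px_[...,0]+15)&(px_[...,1]>px_[...,2]+8); g[:140]=0;g[260:]=0;g[:,:230]=0;g[:,330:]=0
v,u=np.nonzero(g); print('seen',u.min(),u.max(),v.min(),v.max(),u.mean(),v.mean())
th=np.linspace(0,6.28,100)
for c in [(.5297,-.1252),(.532,-.124),(.534,-.1225),(.527,-.1265)]:
    P=[]
    for rr,z in [(.0255,0.002),(.0255,.048),(.020,.06),(.012,.07),(0,.074)]:
        for t in th: P.append(w2p(p,[c[0]+rr*np.cos(t),c[1]+rr*np.sin(t),z],T))
    P=np.array(P); h=cv2.convexHull(P.astype(np.float32)); m=cv2.moments(h)
    print(c,P.min(0).round(1),P.max(0).round(1),m['m10']/m['m00'],m['m01']/m['m00'])
E
```

```text
seen 252 302 181 233 283.518779342723 203.89358372456965
(0.5297, -0.1252) [249.5 172.7] [304.2 234.2] 276.81484070429786 204.05451973147467
(0.532, -0.124) [249.5 170.2] [304.4 231.7] 276.914274955597 201.56175031432105
(0.534, -0.1225) [249.1 167.9] [304.1 229.2] 276.5907848240112 199.16540400962492
(0.527, -0.1265) [249.4 175.5] [303.9 237.1] 276.60443465694584 206.91235319248344
```

Request:
servo_tool:
  plan:
    - {"hand": 0, "tx": -1, "ty": 0, "tz": 35, "twist": 0}
    - {"hand": 0, "tx": -1.5, "ty": 0, "tz": 70, "twist": 0}
    - {"hand": 0, "tx": -1.5, "ty": 0, "tz": 105, "twist": 0}
    - {"hand": 0, "tx": -1.5, "ty": 0, "tz": 130, "twist": 0}
    - {"hand": 0, "tx": -1.5, "ty": 0, "tz": 143, "twist": 0}

```text
time: 3.37
tcp_pos: [0.5259, -0.1293, 0.0251]
tcp_rot: [-179.9, 0.2, 29.4]
ft_force: [-0.2, -0.0, 0.0]
width: 0.0879
```

Request:
servo_tool:
  plan:
    - {"hand": 0.5, "tx": 0, "ty": 0, "tz": 0, "twist": 0}
    - {"hand": 0.6, "tx": 0, "ty": 0, "tz": 0, "twist": 0}
    - {"hand": 0.6, "tx": 0, "ty": 0, "tz": 0, "twist": 0}
    - {"hand": 0.6, "tx": 0, "ty": 0, "tz": 0, "twist": 0}
    - {"hand": 0.6, "tx": 0, "ty": 0, "tz": 0, "twist": 0}

```text
time: 3.78
tcp_pos: [0.5292, -0.1277, 0.0291]
tcp_rot: [179.9, -0.1, 29.5]
ft_force: [-0.5, 0.2, 0.8]
width: 0.0581
```

Request:
servo_tool:
  plan:
    - {"hand": 0.7, "tx": 0, "ty": 0, "tz": 0, "twist": 0}
    - {"hand": 0.7, "tx": 0, "ty": 0, "tz": 0, "twist": 0}
    - {"hand": 0.7, "tx": 0, "ty": 0, "tz": 0, "twist": 0}

```text
time: 4.03
tcp_pos: [0.529, -0.1274, 0.0288]
tcp_rot: [179.9, -0.1, 29.5]
ft_force: [-1.0, -0.2, 6.7]
width: 0.0515
```

```bash
python3 - <<'E'
from h import *
for i in range(4):
    s=status.get_obs(); print(s['time'],s['tcp_pos'],s['tcp_rot'],s['width'],s['ft_force']); get_image('wrist')
E
```

```text
4.0333 [ 0.52900048 -0.12739262  0.02877687] [ 1.79926116e+02 -6.24717901e-02  2.95411014e+01] 0.05150940380293174 [-1.0150166  -0.15743777  6.65189297]
4.0833 [ 0.52898155 -0.12739988  0.02877177] [ 1.79926822e+02 -6.00050374e-02  2.95407672e+01] 0.05157467124247422 [-1.41875031  0.41982669  6.47875514]
4.1333 [ 0.52900194 -0.12738584  0.02876753] [ 1.79925191e+02 -5.90288093e-02  2.95479013e+01] 0.05147360738748861 [-1.68262448 -0.89287039  6.26731443]
4.1833 [ 0.52898252 -0.12739842  0.02874582] [ 1.79928057e+02 -5.65105349e-02  2.95404708e+01] 0.051585745552689674 [-2.10153593 -1.14313253  7.11424251]
```

Request:
servo_tool:
  plan:
    - {"hand": 0.75, "tx": 0, "ty": 0, "tz": -20, "twist": 0}
    - {"hand": 0.75, "tx": 0, "ty": 0, "tz": -55, "twist": 0}
    - {"hand": 0.75, "tx": 0, "ty": 0, "tz": -90, "twist": 0}
    - {"hand": 0.75, "tx": 0, "ty": 0, "tz": -120, "twist": 0}
    - {"hand": 0.75, "tx": 0, "ty": 0, "tz": -140, "twist": 0}

```text
time: 4.65
tcp_pos: [0.5293, -0.1272, 0.171]
tcp_rot: [179.9, -0.2, 29.6]
ft_force: [0.7, 0.0, -1.3]
width: 0.0514
```

Request:
servo_tool:
  plan:
    - {"hand": 0.75, "tx": 0, "ty": 0, "tz": 0, "twist": 0}
    - {"hand": 0.75, "tx": 0, "ty": 0, "tz": 0, "twist": 0}

```text
time: 4.82
tcp_pos: [0.5288, -0.1273, 0.1686]
tcp_rot: [179.9, -0.1, 29.5]
ft_force: [-0.2, -0.5, -1.0]
width: 0.0515
```

```bash
python3 - <<'E'
from h import *
s=status.get_obs();print(s['width'],s['ft_force'],s['tcp_pos'])
T=toolT(); p=get_image('wrist'); save(p,'w2'); np.save('T2.npy',T)
p=get_image('scene'); save(p,'s2'); p=get_image('top'); save(p,'t2')
delta([.546,.118,.17],5)
a=cv2.imread('pics/s2.png'); cv2.imwrite('pics/s2c.png',cv2.resize(a[100:300,200:400],None,fx=3,fy=3,interpolation=cv2.INTER_CUBIC))
E
```

```text
0.05149310102287028 [-0.18790176 -0.50994013 -1.00385346] [ 0.52879233 -0.12726741  0.1686341 ]
delta mm [ 137.3 -203.8   -3.8] twist rad 0.4286
```

View pics/w2.png

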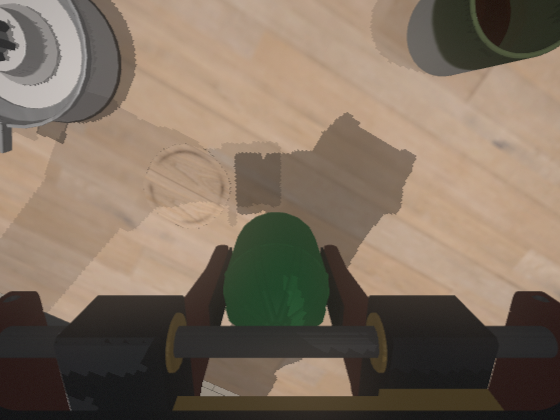

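View pics/s2c.png

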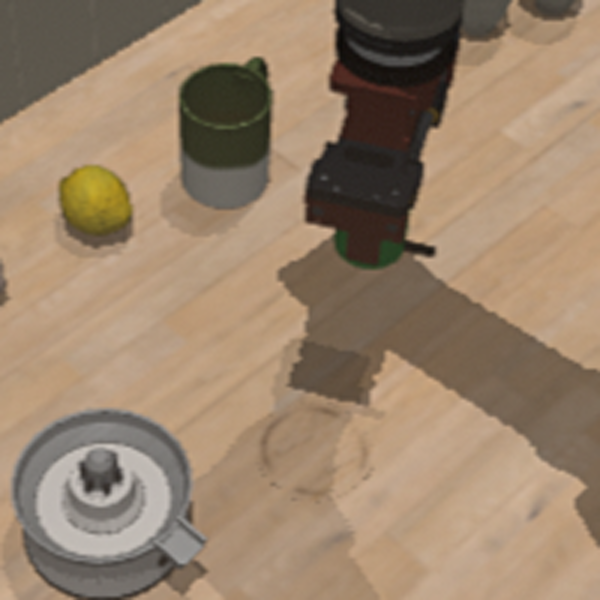

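```bash
python3 - <<'E'
from h import *
p=get_image('wrist')
I=np.linalg.inv(np.array(p['T_tool_cam']))
th=np.linspace(0,6.28,200)
for dx in (-3,-1.5,0,1.5,3):
    best=[]
    for z in (28.8,28.8-48):
        P=np.array([px(p,I[:3,:3]@(np.array([dx+25.5*np.cos(t),25.5*np.sin(t),z])/1000)+I[:3,3]) for t in th])
        best+= [P[:,1].min().round(1),P[:,0].min().round(1),P[:,0].max().round(1)]
    print(dx,best)
a=cv2.imread('pics/w2.png'); print(a[205:222,276])
E
```

```text
-3 [np.float64(216.9), np.float64(237.2), np.float64(316.9), np.float64(250.1), np.float64(225.3), np.float64(329.5)]
-1.5 [np.float64(214.6), np.float64(237.1), np.float64(317.0), np.float64(247.2), np.float64(225.1), np.float64(329.7)]
0 [np.float64(212.3), np.float64(237.1), np.float64(317.1), np.float64(244.2), np.float64(225.0), np.float64(329.9)]
1.5 [np.float64(209.9), np.float64(237.0), np.float64(317.2), np.float64(241.2), np.float64(224.8), np.float64(330.0)]
3 [np.float64(207.6), np.float64(236.9), np.float64(317.3), np.float64(238.2), np.float64(224.7), np.float64(330.2)]
[[ 74  89 104]
 [ 82  99 116]
 [ 86 103 123]
 [ 86 104 124]
 [ 87 104 124]
 [ 88 106 124]
 [ 87 105 124]
 [ 60  81  74]
 [ 48  71  53]
 [ 47  69  51]
 [ 46  69  51]
 [ 46  68  50]
 [ 47  70  51]
 [ 45  68  50]
 [ 46  69  49]
 [ 44  67  48]
 [ 46  69  50]]
```

```bash
python3 - <<'E'
from h import *
delta([.486,.113,.175],5)
E
```

```text
delta mm [  82.6 -229.    -8.7] twist rad 0.4287
```

Request:
servo_tool:
  plan:
    - {"hand": 0.75, "tx": 10, "ty": -28, "tz": -8, "twist": 0.06}
    - {"hand": 0.75, "tx": 22, "ty": -60, "tz": -8, "twist": 0.14}
    - {"hand": 0.75, "tx": 34, "ty": -92, "tz": -8, "twist": 0.22}
    - {"hand": 0.75, "tx": 46, "ty": -124, "tz": -8, "twist": 0.3}
    - {"hand": 0.75, "tx": 56, "ty": -156, "tz": -8, "twist": 0.38}

```text
time: 5.43
tcp_pos: [0.4991, 0.0377, 0.1745]
tcp_rot: [-180.0, 0.1, 7.5]
ft_force: [-0.2, 0.0, -0.7]
width: 0.0511
```

```bash
python3 - <<'E'
from h import *
delta([.486,.113,.175],5)
E
```

```text
delta mm [ -3.1 -76.3  -0.5] twist rad 0.0445
```

Request:
servo_tool:
  plan:
    - {"hand": 0.75, "tx": -1, "ty": -30, "tz": 0, "twist": 0.044}
    - {"hand": 0.75, "tx": -2, "ty": -60, "tz": 0, "twist": 0.044}
    - {"hand": 0.75, "tx": -3, "ty": -76, "tz": 0, "twist": 0.044}
    - {"hand": 0.75, "tx": -3, "ty": -76, "tz": 0, "twist": 0.044}
    - {"hand": 0.75, "tx": -3, "ty": -76, "tz": 0, "twist": 0.044}

```text
time: 5.85
tcp_pos: [0.4861, 0.1116, 0.1746]
tcp_rot: [180.0, 0.1, 5.4]
ft_force: [0.3, -1.0, -1.8]
width: 0.0513
```

```bash
python3 - <<'E'
from h import *
s=status.get_obs();print(s['width'],s['ft_force'],s['tcp_pos'],s['tcp_rot'])
T=toolT(); p=get_image('wrist'); save(p,'w3'); np.save('T3.npy',T)
for q in ['press','shaft_top','seat','spout']:
    for d in nets.spot_in(p,q)[:2]: print(q,round(d['score'],2),cam2w(p,d['centre'],T).round(4),np.round(px(p,d['centre'])))
print(w2p(p,[.546,.118,.062],T),w2p(p,[.546,.118,.095],T))
a=cv2.imread('pics/w3.png'); cv2.imwrite('pics/w3c.png',cv2.resize(a[0:240,160:420],None,fx=2.4,fy=2.4,interpolation=cv2.INTER_CUBIC))
E
```

```text
0.05131208073159457 [ 0.31804492 -0.98913383 -1.82697413] [0.4860526  0.11157252 0.17461087] [1.79979249e+02 1.16069438e-01 5.39856692e+00]
press 0.76 [0.5454 0.1238 0.0457] [269. 140.]
shaft_top 0.88 [0.5503 0.1178 0.047 ] [276. 135.]
seat 0.96 [0.5462 0.1226 0.0486] [270. 140.]
seat 0.44 [0.5017 0.1174 0.2038] [267. 273.]
spout 0.95 [0.5518 0.1182 0.0465] [276. 133.]
[275.50728297 141.65936246] [275.46229272 145.5830396 ]
```

View pics/w3c.png

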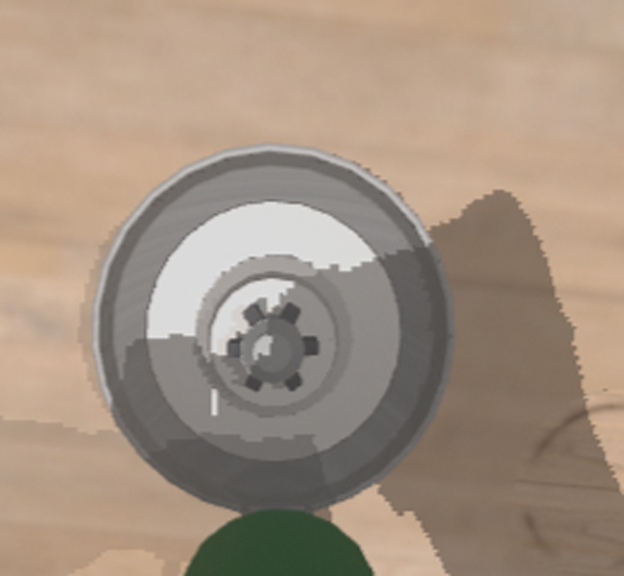

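```bash
python3 - <<'E'
from h import *
T=np.load('T3.npy'); p=get_image('wrist')
f=lambda u,v:(160+(u+.5)/2.4-.5,(v+.5)/2.4-.5)
W=[p2w(p,*f(*c),.082,T) for c in [(317,346),(289.5,311),(255,313),(230,347),(254,383),(293,381)]]
W=np.array(W); c=W.mean(0); print('teeth c',c)
print('angles',[np.rad2deg(np.arctan2(*(w-c)[1::-1])).round(1) for w in W],[np.linalg.norm(w-c).round(4) for w in W])
print('nose',p2w(p,*f(273,345),.09,T))
L=p2w(p,*f(93,330),.062,T);R=p2w(p,*f(452,330),.062,T);U=p2w(p,*f(273,144),.062,T);D=p2w(p,*f(273,515),.062,T);print(L,R,(L+R)/2,(U+D)/2,np.linalg.norm(U-D))
E
```

```text
teeth c [0.54551101 0.11950185 0.082     ]
angles [np.float64(-83.1), np.float64(-19.5), np.float64(33.7), np.float64(95.2), np.float64(156.9), np.float64(-143.7)] [np.float64(0.0142), np.float64(0.0125), np.float64(0.0122), np.float64(0.0139), np.float64(0.0132), np.float64(0.0127)]
nose [0.54692699 0.11960017 0.09      ]
[0.54351514 0.18245046 0.062     ] [0.55537468 0.05797925 0.062     ] [0.54944491 0.12021486 0.062     ] [0.54488754 0.11961958 0.062     ] 0.12659121674187657
```

```bash
python3 - <<'E'
from h import *
delta([.546,.119,.150],6.0)
E
```

```text
delta mm [59.6 -3.9 25.4] twist rad -0.0151
```

Request:
servo_tool:
  plan:
    - {"hand": 0.75, "tx": 30, "ty": -2, "tz": 0, "twist": -0.015}
    - {"hand": 0.75, "tx": 55, "ty": -4, "tz": 8, "twist": -0.015}
    - {"hand": 0.75, "tx": 60, "ty": -4, "tz": 18, "twist": -0.015}
    - {"hand": 0.75, "tx": 60, "ty": -4, "tz": 25, "twist": -0.015}
    - {"hand": 0.75, "tx": 60, "ty": -4, "tz": 25, "twist": -0.015}

```text
time: 6.57
tcp_pos: [0.5444, 0.1196, 0.1485]
tcp_rot: [180.0, 0.2, 6.1]
ft_force: [-0.6, -0.9, -1.1]
width: 0.0517
```

Request:
servo_tool:
  plan:
    - {"hand": 0.75, "tx": 0, "ty": 0, "tz": 0, "twist": 0}
    - {"hand": 0.75, "tx": 0, "ty": 0, "tz": 0, "twist": 0}

```text
time: 6.73
tcp_pos: [0.5453, 0.1203, 0.1508]
tcp_rot: [180.0, 0.0, 6.1]
ft_force: [-0.6, 0.1, -1.3]
width: 0.0517
```

```bash
python3 - <<'E'
from h import *
delta([.546,.119,.120],6.0)
s=status.get_obs(); print(s['ft_force'],s['moment'])
T=toolT()
p=get_image('scene'); save(p,'s3'); p=get_image('top'); save(p,'t3')
a=cv2.imread('pics/s3.png'); cv2.imwrite('pics/s3c.png',cv2.resize(a[180:330,160:310],None,fx=4,fy=4,interpolation=cv2.INTER_CUBIC))
E
```

```text
delta mm [ 0.6  1.3 30.8] twist rad 0.0022
[-0.56853131  0.08330092 -1.3008042 ] [-0.03801069  0.02914767  0.00504196]
```

View pics/s3c.png

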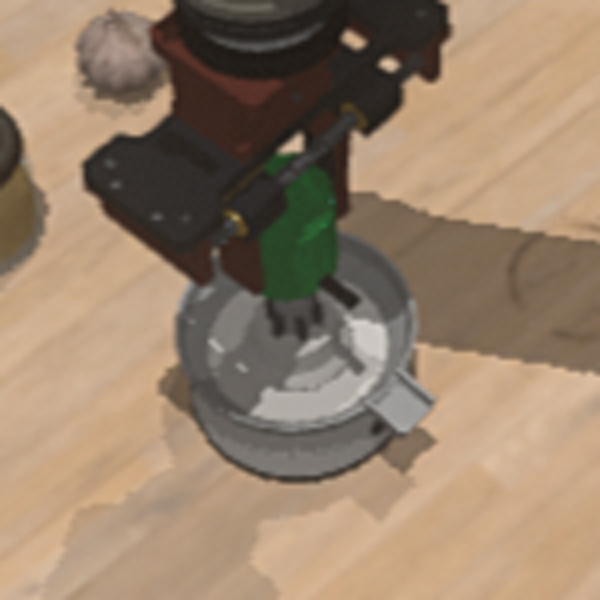

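Request:
servo_tool:
  plan:
    - {"hand": 0.75, "tx": 0.5, "ty": 1, "tz": 8, "twist": 0}
    - {"hand": 0.75, "tx": 0.5, "ty": 1, "tz": 16, "twist": 0}
    - {"hand": 0.75, "tx": 0.5, "ty": 1, "tz": 23, "twist": 0}
    - {"hand": 0.75, "tx": 0.5, "ty": 1, "tz": 28, "twist": 0}
    - {"hand": 0.75, "tx": 0.5, "ty": 1, "tz": 30, "twist": 0}

```text
time: 7.25
tcp_pos: [0.546, 0.1194, 0.1193]
tcp_rot: [180.0, 0.1, 6.1]
ft_force: [-0.5, -1.2, -1.7]
width: 0.0514
```

Request:
servo_tool:
  plan:
    - {"hand": 0.75, "tx": 0, "ty": 0, "tz": 4, "twist": 0}
    - {"hand": 0.75, "tx": 0, "ty": 0, "tz": 8, "twist": 0}
    - {"hand": 0.75, "tx": 0, "ty": 0, "tz": 8, "twist": 0}

```text
time: 7.5
tcp_pos: [0.5463, 0.1195, 0.1118]
tcp_rot: [180.0, 0.1, 6.1]
ft_force: [0.1, 0.1, -0.5]
width: 0.0515
```

Request:
servo_tool:
  plan:
    - {"hand": 0.75, "tx": 0, "ty": 0, "tz": 2, "twist": 0}
    - {"hand": 0.75, "tx": 0, "ty": 0, "tz": 4, "twist": 0}
    - {"hand": 0.75, "tx": 0, "ty": 0, "tz": 5, "twist": 0}
    - {"hand": 0.75, "tx": 0, "ty": 0, "tz": 5, "twist": 0}

```text
time: 7.83
tcp_pos: [0.5468, 0.1195, 0.1077]
tcp_rot: [180.0, 0.0, 6.1]
ft_force: [-1.6, -1.2, 1.9]
width: 0.0516
```

Request:
servo_tool:
  plan:
    - {"hand": 0.75, "tx": 0, "ty": 0, "tz": 1, "twist": 0}
    - {"hand": 0.75, "tx": 0, "ty": 0, "tz": 2, "twist": 0}
    - {"hand": 0.75, "tx": 0, "ty": 0, "tz": 3, "twist": 0}
    - {"hand": 0.75, "tx": 0, "ty": 0, "tz": 3, "twist": 0}

```text
time: 8.17
tcp_pos: [0.5468, 0.1195, 0.1048]
tcp_rot: [180.0, -0.0, 6.1]
ft_force: [-2.5, -1.1, 5.4]
width: 0.0515
```

Request:
servo_tool:
  plan:
    - {"hand": 0.75, "tx": 0, "ty": 0, "tz": 0, "twist": 0.07}
    - {"hand": 0.75, "tx": 0, "ty": 0, "tz": 0, "twist": 0.14}
    - {"hand": 0.75, "tx": 0, "ty": 0, "tz": 0, "twist": 0.18}

```text
time: 8.42
tcp_pos: [0.5469, 0.1193, 0.1049]
tcp_rot: [180.0, -0.0, -4.4]
ft_force: [-3.4, -2.0, 5.1]
width: 0.0513
```

Request:
servo_tool:
  plan:
    - {"hand": 0.75, "tx": 0, "ty": 0, "tz": 0, "twist": -0.1}
    - {"hand": 0.75, "tx": 0, "ty": 0, "tz": 0, "twist": -0.2}
    - {"hand": 0.75, "tx": 0, "ty": 0, "tz": 0, "twist": -0.3}
    - {"hand": 0.75, "tx": 0, "ty": 0, "tz": 0, "twist": -0.36}

```text
time: 8.75
tcp_pos: [0.5463, 0.1201, 0.1048]
tcp_rot: [-180.0, 0.0, 16.7]
ft_force: [-4.8, -0.3, 5.0]
width: 0.0518
```

Request:
servo_tool:
  plan:
    - {"hand": 0.75, "tx": -1, "ty": 0, "tz": 0, "twist": -0.07}
    - {"hand": 0.75, "tx": -1, "ty": 0, "tz": 0, "twist": -0.14}
    - {"hand": 0.75, "tx": -1, "ty": 0, "tz": 0, "twist": -0.21}

```text
time: 9.0
tcp_pos: [0.5461, 0.1201, 0.105]
tcp_rot: [-180.0, -0.1, 28.7]
ft_force: [-2.3, 0.7, 3.6]
width: 0.0512
```

Request:
servo_tool:
  plan:
    - {"hand": 0.75, "tx": 0, "ty": 0, "tz": 0, "twist": -0.05}
    - {"hand": 0.75, "tx": 0, "ty": 0, "tz": 0, "twist": -0.1}
    - {"hand": 0.75, "tx": 0, "ty": 0, "tz": 0, "twist": -0.14}

```text
time: 9.25
tcp_pos: [0.5461, 0.1198, 0.1048]
tcp_rot: [-180.0, -0.1, 36.6]
ft_force: [0.7, -0.5, -1.6]
width: 0.0519
```

Request:
servo_tool:
  plan:
    - {"hand": 0.75, "tx": 0, "ty": 0, "tz": 2, "twist": 0}
    - {"hand": 0.75, "tx": 0, "ty": 0, "tz": 4, "twist": 0}
    - {"hand": 0.75, "tx": 0, "ty": 0, "tz": 6, "twist": 0}
    - {"hand": 0.75, "tx": 0, "ty": 0, "tz": 6, "twist": 0}

```text
time: 9.58
tcp_pos: [0.5457, 0.1194, 0.098]
tcp_rot: [-180.0, 0.0, 36.4]
ft_force: [0.5, -0.5, -0.9]
width: 0.0516
```

Request:
servo_tool:
  plan:
    - {"hand": 0.75, "tx": 0, "ty": 0, "tz": 2, "twist": 0}
    - {"hand": 0.75, "tx": 0, "ty": 0, "tz": 3, "twist": 0}
    - {"hand": 0.75, "tx": 0, "ty": 0, "tz": 4, "twist": 0}
    - {"hand": 0.75, "tx": 0, "ty": 0, "tz": 4, "twist": 0}

```text
time: 9.92
tcp_pos: [0.5458, 0.1194, 0.0948]
tcp_rot: [180.0, 0.0, 36.5]
ft_force: [-0.6, -1.8, 1.4]
width: 0.0516
```

Request:
servo_tool:
  plan:
    - {"hand": 0.75, "tx": 0, "ty": 0, "tz": 1, "twist": 0}
    - {"hand": 0.75, "tx": 0, "ty": 0, "tz": 1.5, "twist": 0}
    - {"hand": 0.75, "tx": 0, "ty": 0, "tz": 1.5, "twist": 0}

```text
time: 10.17
tcp_pos: [0.5459, 0.1195, 0.0947]
tcp_rot: [180.0, 0.0, 36.5]
ft_force: [-7.1, -2.1, 15.1]
width: 0.0511
```

Request:
servo_tool:
  plan:
    - {"hand": 0.75, "tx": 0, "ty": 0, "tz": -1.2, "twist": 0}
    - {"hand": 0.75, "tx": 0, "ty": 0, "tz": -1.2, "twist": 0.1}
    - {"hand": 0.75, "tx": 0, "ty": 0, "tz": -1.2, "twist": 0.2}
    - {"hand": 0.75, "tx": 0, "ty": 0, "tz": -1.2, "twist": 0.3}
    - {"hand": 0.75, "tx": 0, "ty": 0, "tz": -1.2, "twist": 0.4}

```text
time: 10.58
tcp_pos: [0.5455, 0.1193, 0.0948]
tcp_rot: [180.0, 0.0, 13.3]
ft_force: [-2.4, -1.1, 5.8]
width: 0.0518
```

Request:
servo_tool:
  plan:
    - {"hand": 0.75, "tx": 0, "ty": 0, "tz": 0, "twist": 0.08}
    - {"hand": 0.75, "tx": 0, "ty": 0, "tz": 0, "twist": 0.15}
    - {"hand": 0.75, "tx": 0, "ty": 0, "tz": 0, "twist": 0.15}
    - {"hand": 0.75, "tx": 0, "ty": 0, "tz": 0, "twist": 0.15}

```text
time: 10.92
tcp_pos: [0.5455, 0.1193, 0.0948]
tcp_rot: [180.0, 0.0, 5.0]
ft_force: [-3.5, -0.3, 5.5]
width: 0.0516
```

```bash
python3 - <<'E'
from h import *
s=status.get_obs(); print(s['ft_force'],s['moment'],s['tcp_rot'],s['tcp_pos'])
p=get_image('scene'); save(p,'s4')
a=cv2.imread('pics/s4.png'); cv2.imwrite('pics/s4c.png',cv2.resize(a[180:330,160:310],None,fx=4,fy=4,interpolation=cv2.INTER_CUBIC))
p=get_image('top'); save(p,'t4')
a=cv2.imread('pics/t4.png'); cv2.imwrite('pics/t4c.png',cv2.resize(a[180:300,140:260],None,fx=5,fy=5,interpolation=cv2.INTER_CUBIC))
E
```

```text
[-3.46844413 -0.29653171  5.52891278] [-0.2917749   0.74386745 -0.0470006 ] [1.79966341e+02 2.41937203e-02 4.96359469e+00] [0.5455248  0.11930482 0.09478327]
```

View pics/s4c.png

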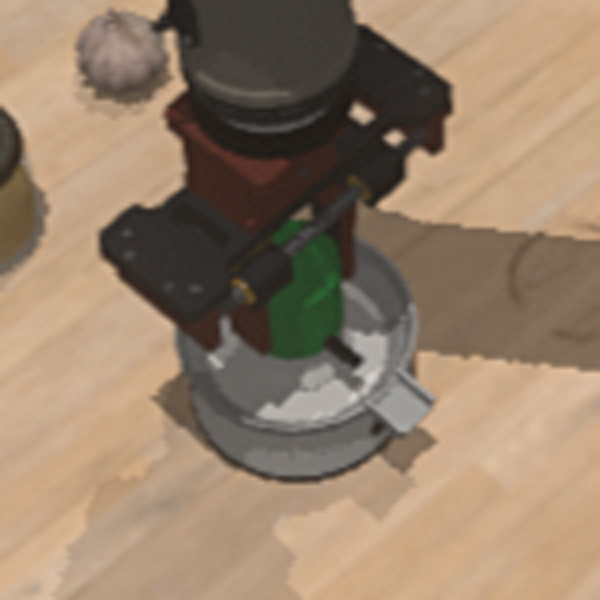

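View pics/t4c.png

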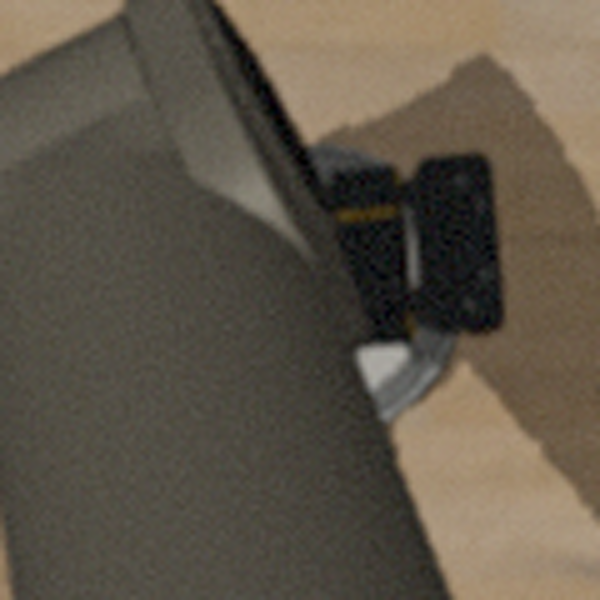

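```bash
python3 - <<'E'
from h import *
p=get_image('scene')
f=lambda u,v:(160+(u+.5)/4-.5,180+(v+.5)/4-.5)
g=lambda X:((w2p(p,X)-[160,180]+.5)*4-.5).round(0)
c=np.array([.5458,.1193])
for y in (0,3,5,7,10):
    a=np.deg2rad(y); d=-np.array([np.cos(a),np.sin(a)])
    print(y,'tip',g([*(c+.048*d),.072]),'lip.05',g([*(c+.083*d),.05]),'lip.04',g([*(c+.083*d),.04]),'lip.06',g([*(c+.083*d),.06]))
E
```

```text
0 tip [358. 370.] lip.05 [405. 436.] lip.04 [405. 445.] lip.06 [405. 426.]
3 tip [362. 367.] lip.05 [411. 430.] lip.04 [411. 440.] lip.06 [411. 420.]
5 tip [364. 365.] lip.05 [415. 427.] lip.04 [415. 436.] lip.06 [415. 417.]
7 tip [366. 363.] lip.05 [419. 423.] lip.04 [419. 433.] lip.06 [419. 413.]
10 tip [369. 359.] lip.05 [424. 417.] lip.04 [424. 427.] lip.06 [424. 407.]
```

Request:
servo_tool:
  plan:
    - {"hand": 0.5, "tx": 0, "ty": 0, "tz": 0, "twist": 0}
    - {"hand": 0.2, "tx": 0, "ty": 0, "tz": 0, "twist": 0}
    - {"hand": 0.0, "tx": 0, "ty": 0, "tz": 0, "twist": 0}
    - {"hand": 0, "tx": 0, "ty": 0, "tz": 0, "twist": 0}
    - {"hand": 0, "tx": 0, "ty": 0, "tz": 0, "twist": 0}

```text
time: 11.48
tcp_pos: [0.5459, 0.1195, 0.0943]
tcp_rot: [-180.0, -0.0, 5.0]
ft_force: [-0.2, -0.1, 0.0]
width: 0.0749
```

Request:
servo_tool:
  plan:
    - {"hand": 0, "tx": 0, "ty": 0, "tz": 0, "twist": 0}
    - {"hand": 0, "tx": 0, "ty": 0, "tz": -25, "twist": 0}
    - {"hand": 0, "tx": 0, "ty": 0, "tz": -60, "twist": 0}
    - {"hand": 0, "tx": 0, "ty": 0, "tz": -95, "twist": 0}
    - {"hand": 0, "tx": 0, "ty": 0, "tz": -130, "twist": 0}

```text
time: 11.9
tcp_pos: [0.5454, 0.1193, 0.2256]
tcp_rot: [-180.0, 0.0, 5.0]
ft_force: [-0.1, 0.8, -1.2]
width: 0.0879
```

Request:
servo_tool:
  plan:
    - {"hand": 0, "tx": 0, "ty": 35, "tz": -10, "twist": 0}
    - {"hand": 0, "tx": 0, "ty": 70, "tz": -10, "twist": 0}
    - {"hand": 0, "tx": 0, "ty": 105, "tz": -10, "twist": 0}
    - {"hand": 0, "tx": 0, "ty": 140, "tz": -10, "twist": 0}
    - {"hand": 0, "tx": 0, "ty": 175, "tz": -10, "twist": 0}

```text
time: 12.32
tcp_pos: [0.5609, -0.0566, 0.2346]
tcp_rot: [180.0, -0.0, 5.0]
ft_force: [0.5, 0.3, -0.2]
width: 0.0877
```

```bash
python3 - <<'E'
from h import *
s=status.get_obs(); print(s['ft_force'],s['tcp_rot'],s['tcp_pos'],s['width'])
p=get_image('scene'); save(p,'s5')
a=cv2.imread('pics/s5.png'); cv2.imwrite('pics/s5c.png',cv2.resize(a[180:330,160:310],None,fx=4,fy=4,interpolation=cv2.INTER_CUBIC))
p=get_image('top'); save(p,'t5')
a=cv2.imread('pics/t5.png'); cv2.imwrite('pics/t5c.png',cv2.resize(a[180:300,140:260],None,fx=5,fy=5,interpolation=cv2.INTER_CUBIC))
E
```

```text
[ 0.48530491  0.28012747 -0.24263453] [ 1.79989318e+02 -3.07372334e-02  4.98651139e+00] [ 0.56091855 -0.05661541  0.23458715] 0.087696504110421
```

View pics/s5c.png

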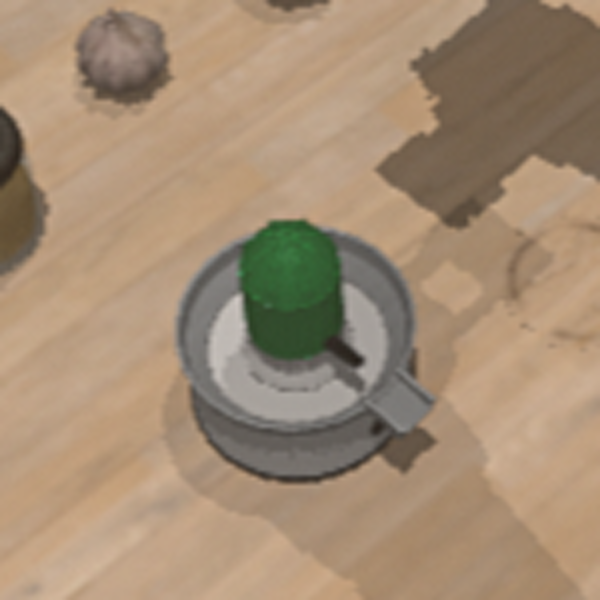

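View pics/t5c.png

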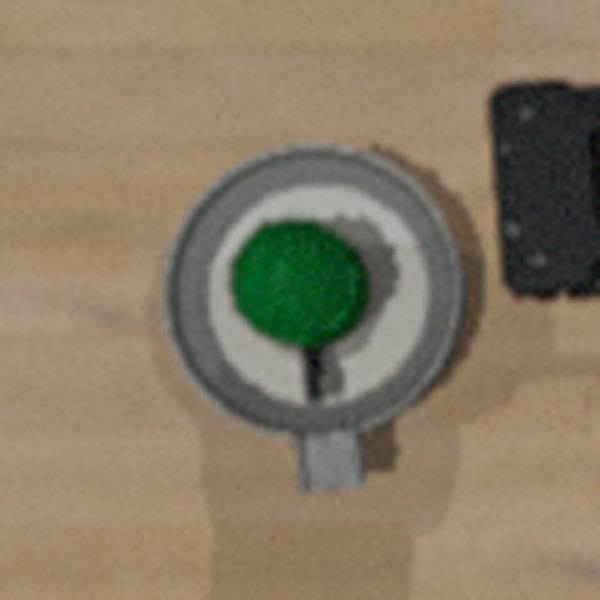

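```bash
python3 - <<'E'
from h import *
p=get_image('top')
cr=lambda u,v:(140+(u+.5)/5-.5,180+(v+.5)/5-.5)
W=lambda u,v,z:p2w(p,*cr(u,v),z)[:2]
c=W(313,290,.062); a=lambda d:np.rad2deg(np.arctan2(-d[1],-d[0])).round(1)
tip=W(315,398,.072); root=W(312.5,352,.072)
print('c',c,'arm from root',a(tip-root),'from c',a(tip-c))
for z in (.035,.045,.055):
    l=W(333,489,z); m=W(331,435,z)
    print(z,l,'spout from c',a(l-c),np.linalg.norm(l-c),'own axis',a(l-m))
for y in (3,5,7):
    t=np.deg2rad(y); d=-np.array([np.cos(t),np.sin(t)]); print(y,[((w2p(p,[*(c+rr*d),.072])-[140,180]+.5)*5-.5).round(1) for rr in (.03,.048)])
E
```

```text
c [0.54620812 0.11822954] arm from root 3.7 from c 3.4
0.035 [0.46201707 0.11259815] spout from c 3.8 0.08437918094655725 own axis 2.7
0.045 [0.46209935 0.11124906] spout from c 4.7 0.08439793782782369 own axis 2.7
0.055 [0.46218164 0.10989998] spout from c 5.7 0.08443832797296295 own axis 2.7
3 [array([312.6, 359.4]), array([314.4, 402.5])]
5 [array([315.1, 359.2]), array([318.4, 402.1])]
7 [array([317.6, 358.9]), array([322.4, 401.7])]
```

```bash
python3 - <<'E'
from h import *
print(r.job_done())
E
```

```text
the job is handed in; nothing more can be done
None
```

The reamer is on the drive shaft, seated home, with its wiper arm over the spout. I have let go of it, the gripper is clear, and the job is handed in.

- **Meshing:** I lowered it gently until it stopped teeth on teeth, with about 6 N of push. I then rocked it between about -4° and 17°, turned on, and the push dropped to nothing near yaw 36.6°.
- **Seating:** It came to a hard stop with its underside about 66 mm above the worktop, which is the home height. The highest push I read was 15 N, well under the 50 N limit.
- **Wiper arm:** I turned it with the shaft to yaw 5.0° by the tool reading. In the last top picture the arm measures 3.4 to 3.7° and the spout 3.8 to 5.7°, depending on the lip height I assume. They agree to about 2°, which keeps the arm well inside the spout's width.
- **Disagreement:** The scene camera alone put the spout nearer 6.5°, but its picture was also a few pixels off elsewhere, so I did not correct for it.
- **Bystanders:** My moves stayed away from the jar, mug, lemon and garlic. I did not measure their positions again at the end.

The clock stood at about 12.5 s of the 51 s allowed.

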